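# Load the vegetable slicer and set its thickness lever

## Robot

A 6-joint arm with a two-finger parallel gripper is mounted at the origin on the work surface. World frame = base frame: x ahead of the robot, y to its left, z up, the work surface at z = 0. Lengths are in m, angles in rad, forces in N, time in s.
With the tool pointing down it reaches from about 0.35 to 1 m from the base axis. Payload 7.1 kg.
Tool frame: the origin (TCP) lies between the finger pads; the fingertips stand 22 mm ahead of it and the grasp point (between the pads) lies 3 mm ahead of it; z points along the fingers, y is the line along which they close (so a half turn about z gives the same grasp; the last joint's range is limited). The gripper opens to 85 mm and grips with 20 to 120 N. Pads are 22 mm wide; open, the fingers measure 114 mm over their backs; the gripper's body (76 mm by 85 mm) begins 54 mm behind the grasp point. The pads swing forward as they close: fully open they stand 13 mm farther back than shut.
Start: joints at [-1.274, 0.423, 1.63, -0, 1.089, -0.019], TCP at [0.194, -0.594, 0.253] pointing down, gripper open.
Joint ranges: [-3, 3], [-0.9, 2.11], [0.09, 2.58], [-1.31, 4.45], [0.11, 2.69], [-2.54, 2.54]. Speed limits (rad/s): [2.39, 2.39, 3.01, 3.14, 3.14, 3.14].

## Interface

Orientations are given as a rotation vector (axis times angle).
In Python, from rig import manip gives the robot as it stands. The module is installed in compiled form; this text tells all that it offers. Calls block until the motion is done:
- manip.move_to(position, orientation): joint-space move of the TCP to a pose.
- manip.servo_line(position, orientation=None, rate=0.15): straight line of the TCP; orientation=None keeps the orientation; rate is the mean speed in m/s.
- manip.set_joints(angles): joint-space move.
- manip.command_gripper(opening, f_grip=None): finger opening in m; f_grip is the grip in N (None keeps the last); returns when the fingers have stopped.
- manip.hold(seconds).
- manip.solve_ik(position, orientation): joint angles nearest the present ones, or None.
- manip.camera(name): name is "scene" or "top" or "wrist"; returns a dict with "image" (384x512x3 uint8, red, green, blue), "fx", "fy", "cx", "cy" (pixels), "k1" (the pictures are not rectified: a ray, as slopes to the right and down, at radius r is drawn at 1 + k1 r^2 times it, then the intrinsics apply), "cam_to_world" (4x4, takes a point from camera to world coordinates); the wrist camera has in their place "mount" (4x4, takes a point from camera to tool coordinates, whose origin is the TCP and whose axes are the flange's). Camera axes: x right, y down, z forward; pixel columns grow to the right and rows downward; lengths in m; the calibration is good to about 2 mm. A picture is of the moment at which its call begins: read the wrist's pose just before it. There is no depth.
A pose or a line that the arm cannot do raises manip.IKError and nothing moves.
- manip.sign_off(): hands the job in; it is judged then, once.
Readings, each from a call of its own:
- manip.get_time(): time.
- manip.get_joint_positions(): joint angles.
- manip.get_joint_vel(): joint speeds.
- manip.get_tau(): joint torques, N m.
- manip.get_position(): TCP position.
- manip.get_ee_rot(): TCP orientation.
- manip.get_contact_force(): force on the tool from outside, world axes, zero at the start.
- manip.get_torque(): the same for the moment, N m.
- manip.get_width(): finger opening in m.
- manip.get_grip_force(): force on a finger pad.
Only numpy, scipy, OpenCV 4.12 (cv2) and the standard library are available. Lean on these libraries where they do the work, as an engineer would, in place of code of your own. Each camera call takes 0.05 s, during which the arm holds its last target. There are 200 camera calls.

## Task

Get the slicer ready for the class: lift the orange carrot out of the blue bin, lay it down flat on the wooden board and let go, then take it again and lay it in the slicer's feed tray, thin end just in front of the black feed mouth. Also swing the thickness lever on top of the slicer until its arm is centred over the red preset clip, and leave it there. Do not drop the carrot, do not shift the clip, and leave everything else where it is.

Things in the scene. Friction and masses are not known exactly. Their poses are not given: they have to be found in the camera images.
- carrot: Orange carrot, peeled to eight flat sides, 160 mm long, straight taper: 38 mm across the flats at the thick end (small green spot on that end), 22 mm at the thin end, both ends flat; about 140 g. Starts upright in one of the bin's three compartments, thin end down. Origin: centre of the thin end's face; its z axis runs along the carrot from thin to thick end; its x and y axes are square to flat sides.
- carrot_mid (a point): Point on the carrot's axis, 85 mm from the thin end (the centre of mass lies about 9 mm farther towards the thick end).
- carrot_tip (a point): Centre of the carrot's thin end face.
- bin: Blue open bin, fixed, 185 (x) x 56 (y) x 90 mm high, walls and floor 5 mm, split into three compartments in a row along its x axis (centres 60 mm apart, each about 55 x 46 mm inside). Origin: centre of its underside. It holds one vegetable upright in each compartment, in any order.
- board: Light wooden cutting board, fixed, 220 (x) x 160 (y) x 18 mm thick. Origin: centre of its underside, on the table.
- slicer: White slicer, fixed; housing 180 (x) x 160 (y) x 130 mm high, origin at the centre of its underside on the table. In its -y side (face at y = -80 mm) is the 60 mm wide black feed mouth; from there the aluminium feed tray runs along -y to y = -270 mm, 100 mm wide, floor 50 mm above the table.
- tray (a point): Centre of the feed tray's floor (slicer frame 0, -175, 50 mm), axes as the slicer's; the mouth's face is 95 mm off to +y. Two pairs of fences, 14 mm high, 6 mm thick, leave a 52 mm wide channel along y, centred on x = 0; they stand at y = 41 to 91 and -91 to -41 mm from this point, with no fences between.
- lever (a joint): Thickness lever on top of the slicer: steel arm on an upright axis. 0 = arm points along the slicer's -x; growing turns it anticlockwise seen from above, towards the tray. Range -1.2 to 0.95 rad. Stiff friction (about 2 N at the grip moves it), stays where it is left.
- clip (a joint): Red preset clip on the dial under the lever, same axis, zero and sign as the lever: the lever is right when both joints read the same. Stiff; must not be moved.
- lever_hinge (a point): Axis of lever and clip, 136 mm above the table. Its axes are the slicer's.
- lever_grip (a point): Top centre of the lever's upright black grip, a round post 26 mm in diameter and 52 mm tall, 100 mm from the hinge axis; its top is 196 mm above the table, the 10 mm wide arm's top 150 mm.
- lever_index (a point): Point on the arm's centre line, on top, 72 mm from the hinge axis.
- clip_mark (a point): Centre of the red clip (28 mm wide, 22 mm long radially), 72 mm from the hinge axis, 141 mm above the table.
- daikon: White daikon, 150 mm long, up to 38 mm thick, upright in the bin; bystander. Origin at its lower end.
- zucchini: Dark green zucchini, 145 mm long, up to 32 mm thick, upright in the bin; bystander. Origin at its lower end.
- bowl: Lime green bowl, 140 mm wide, 65 mm high; bystander. Origin under its centre.
- jar: Glass jar, 60 mm wide, 90 mm high; bystander. Origin under its centre.
- mug: White mug, 76 mm wide, 90 mm high; bystander. Origin under its centre.
- peeler: Peeler with green handle, 150 mm long, lying flat; bystander. Origin under it, 80 mm from the handle's end.
- knife: Small carving knife with dark wooden handle, 170 mm long, lying flat; bystander. Origin under it, 90 mm from the handle's end.
Things that resemble listed ones, but are neither listed nor needed, are in the scene too. There is more than one size of the carrot; the one meant has the size given above.

How it is judged:
On the way:
1. the carrot lies flat on the board, let go and still (angle between carrot's own z axis and vertical between 1.4 and 1.74 rad and contact force between the fingers and carrot below 0.05 N and linear speed of carrot below 0.02 m/s and x of carrot_mid in the frame of board between -0.11 and 0.11 m and y of carrot_mid in the frame of board between -0.08 and 0.08 m and z of carrot_mid in the frame of board below 0.05 m and contact force between carrot and board above 0.3 N), for 0.2 s.
At the end, for the whole second after the job is handed in: The carrot lies still and released in the feed tray's channel between the fences, thin end towards the mouth and within 40 mm of it; the lever stands still, its index point within 6 mm (about 5 degrees) of the clip's mark (angle between carrot's own z axis and vertical between 1.4 and 1.74 rad and contact force between the fingers and carrot below 0.05 N and linear speed of carrot below 0.02 m/s and x of carrot_mid in the frame of tray between -0.02 and 0.02 m and x of carrot_tip in the frame of tray between -0.02 and 0.02 m and y of carrot_tip in the frame of tray between 0.055 and 0.1 m and y of carrot_mid in the frame of tray between -0.035 and 0.02 m and z of carrot_mid in the frame of tray below 0.03 m and contact force between carrot and slicer above 0.3 N and horizontal distance between lever_index and clip_mark below 0.006 m and velocity of joint lever between -0.05 and 0.05 rad/s); the robot touches nothing.
It fails at once if the carrot is dropped (falls free of the fingers faster than 1 m/s) (contact force between the fingers and carrot below 0.01 N and linear speed of carrot above 1 m/s).
It fails at once if the red clip is moved by more than 5 mm (distance of clip_mark from where it was at the start of the episode above 0.005 m).
It fails at once if another thing is shifted by more than 40 mm (distance of any of daikon, zucchini, bowl, jar, mug, peeler, knife from where it was at the start of the episode above 0.04 m).
It also fails if it takes over 59 s, if anything falls off the work surface, if the arm or the gripper's body presses on something with over 40 N, if the wrist force passes 120 N, or if a joint passes its speed limit or range.

## Working session

There is one attempt and no reset: what is moved stays moved. The work goes in short steps, each a Python script; the robot and the scene stay as the last script left them, time stands still between calls to the robot, and variables do not carry over. Pictures are saved under pics/ and viewed, at most 10 in all, crops included, and the job is handed in when it is done.

```bash
mkdir -p pics
cat > h.py <<'E'
from rig import manip as m
import numpy as np, cv2
from scipy.spatial.transform import Rotation as R
def shot(n,f):
    p,r=np.array(m.get_position()),np.array(m.get_ee_rot())
    c=m.camera(n)
    if n=='wrist':
        T=np.eye(4);T[:3,:3]=R.from_rotvec(r).as_matrix();T[:3,3]=p
        c['cam_to_world']=T@np.array(c['mount'])
    cv2.imwrite(f'pics/{f}.png',c['image'][:,:,::-1])
    np.save(f'pics/{f}.npy',{k:v for k,v in c.items()},allow_pickle=True)
    return c
def load(f): return np.load(f'pics/{f}.npy',allow_pickle=True).item()
def ray(c,u,v):
    K=np.array([[c['fx'],0,c['cx']],[0,c['fy'],c['cy']],[0,0,1.]])
    d=np.array([(u-c['cx'])/c['fx'],(v-c['cy'])/c['fy']]);s=d.copy()
    for _ in range(30): s=d/(1+c['k1']*(s@s))
    T=np.array(c['cam_to_world']);return T[:3,3],T[:3,:3]@np.array([s[0],s[1],1])
def at(c,u,v,z):
    o,d=ray(c,u,v);return o+d*(z-o[2])/d[2]
def proj(c,P):
    T=np.array(c['cam_to_world']);q=T[:3,:3].T@(np.array(P)-T[:3,3]);s=q[:2]/q[2];s=s*(1+c['k1']*(s@s))
    return s*[c['fx'],c['fy']]+[c['cx'],c['cy']]
def down(yaw): # tool z down, tool y at angle yaw in world xy
    y=np.array([np.cos(yaw),np.sin(yaw),0]);z=np.array([0,0,-1.]);x=np.cross(y,z)
    return R.from_matrix(np.c_[x,y,z]).as_rotvec()
def crop(f,u0,v0,u1,v1,k,g):
    i=cv2.imread(f'pics/{f}.png')[v0:v1,u0:u1];cv2.imwrite(f'pics/{g}.png',cv2.resize(i,None,fx=k,fy=k,interpolation=cv2.INTER_CUBIC))
E
python3 - <<'E'
from h import *
a=shot('scene','s0');b=shot('top','t0')
for c in(a,b):print(c['fx'],c['cx'],c['cy'],c['k1'],np.round(c['cam_to_world'],3))
print(m.get_time(), m.get_ee_rot())
for f in('s0','t0'):crop(f,0,0,512,384,1.5625,f+'b')
E
```

```text
389.64621508387734 254.23131447473682 196.72296411157706 0.018749551409095417 [[ 0.097  0.671 -0.735  1.309]
 [ 0.995 -0.072  0.065 -0.101]
 [-0.009 -0.738 -0.674  0.796]
 [ 0.     0.     0.     1.   ]]
363.6997653232046 252.73314540835884 190.7162973094058 -0.03224442305210424 [[ 0.009 -0.993  0.114  0.469]
 [-1.    -0.009  0.004 -0.042]
 [-0.003 -0.114 -0.993  1.154]
 [ 0.     0.     0.     1.   ]]
0.1 [-3.10113209e+00 -4.93855706e-01  2.62891877e-04]
```

View pics/s0b.png

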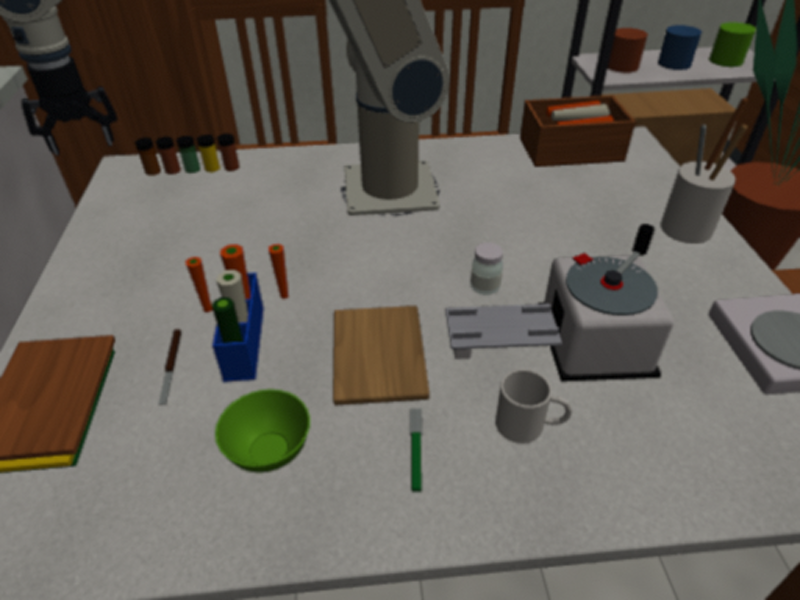

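View pics/t0b.png

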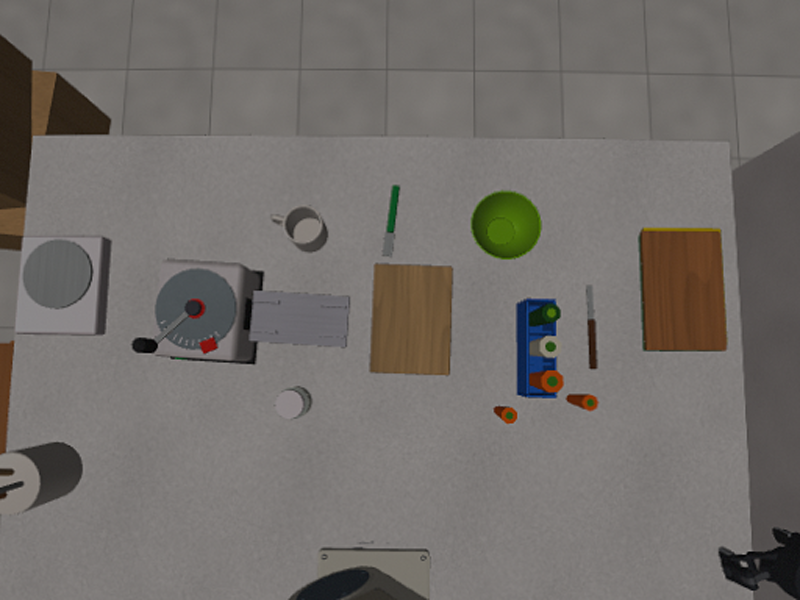

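The top view (scaled 1.56x) shows three carrots: one in the bin's near compartment at (548,381), and two thin ones standing on the table at (506,413) and (585,402). The one in the bin is clearly the thick one and fits the description. The slicer housing is at left, with the lever grip at (145,345) and the red clip at (209,345). The enlarged crops below should confirm this.

Run:
```python
from h import *
i=cv2.imread('pics/t0.png')
a=cv2.resize(i[180:280,310:400],None,fx=4.4,fy=6*4.4/6,interpolation=cv2.INTER_CUBIC)
b=cv2.resize(i[160:260,80:170],None,fx=4.4,fy=4.4,interpolation=cv2.INTER_CUBIC)
cv2.imwrite('pics/c1.png',np.hstack([a,b]));print(a.shape)
```

```text
(440, 396, 3)
```

View pics/c1.png

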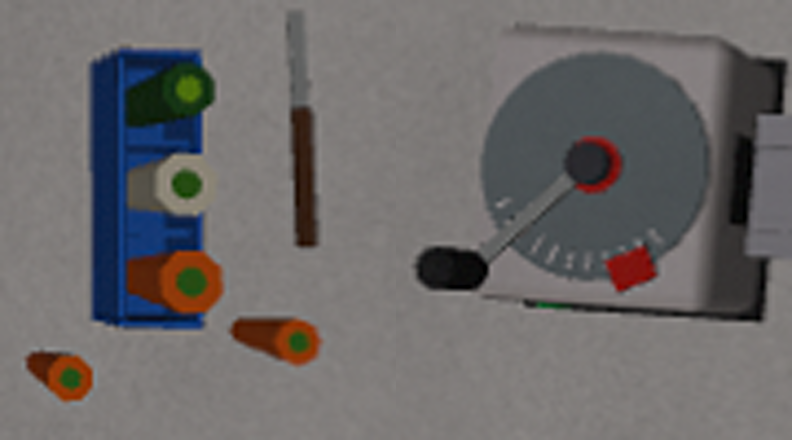

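Run:
```python
from h import *
c=load('t0');r=lambda x:np.round(x,4)
L=lambda u,v,z:at(c,310+u/4.4,180+v/4.4,z)
S=lambda u,v,z:at(c,80+(u-396)/4.4,160+v/4.4,z)
B=lambda u,v,z:at(c,u/1.5625,v/1.5625,z)
ct=L(191,282,.165);print('carrot top',r(ct))
for p in[(158,82),(175,282)]:pass
for p in[(120,52),(203,50),(205,327),(122,327)]:print('rim',r(L(*p,.09)))
for n,p,z in[('zuc',(190,88),.15),('dai',(187,184),.155)]:print(n,r(L(*p,z)))
print('carrot w',r(L(160,282,.165)-L(222,282,.165)),'small',r(L(275,340,.13)-L(320,340,.13)))
g=S(436,267,.196);k=S(632,268,.141);h=S(588,161,.16);h2=S(598,166,.141)
print('grip',r(g),'clip',r(k),'hub',r(h),r(h2),[np.linalg.norm((x-y)[:2]) for x,y in((g,h),(k,h),(g,h2),(k,h2))])
print('board',[r(B(*p,.018)[:2]) for p in((374,264),(452,266),(450,375),(371,373))])
print('tray',[r(B(*p,.05)[:2]) for p in((252,290),(350,295),(348,347),(250,343))])
```

```text
carrot top [ 0.4407 -0.3114  0.165 ]
rim [ 0.5908 -0.2872  0.09  ]
rim [ 0.5927 -0.3431  0.09  ]
rim [ 0.4092 -0.3405  0.09  ]
rim [ 0.4089 -0.2857  0.09  ]
zuc [ 0.5615 -0.3173  0.15  ]
dai [ 0.5009 -0.3128  0.155 ]
carrot w [-0.0003  0.0382  0.    ] small [-0.0002  0.0287  0.    ]
grip [0.4957 0.394  0.196 ] clip [0.4981 0.2931 0.141 ] hub [0.5641 0.3177 0.16  ] [0.5628 0.318  0.141 ] [np.float64(0.10240909783216201), np.float64(0.07049253906865095), np.float64(0.10131847581935292), np.float64(0.06934397010956271)]
board [array([0.669 , 0.0052]), array([ 0.6664, -0.1529]), array([ 0.4474, -0.1485]), array([0.4499, 0.0082])]
tray [array([0.6096, 0.2428]), array([0.6015, 0.05  ]), array([0.5  , 0.052]), array([0.5058, 0.2428])]
```

The carrot in the bin is 38 mm across and the loose ones about 28 mm, so the bin carrot at (191,282) in the crop is the one meant. The bin, board, tray and lever radii all match the given sizes. Next I check reachability for a tilted grasp, which rotates about 87° to lay the carrot flat.

```bash
cat >> h.py <<'E'
def tilt(phi,t): # tool z leans t from straight down towards heading phi; y horizontal
    h=np.array([np.cos(phi),np.sin(phi),0]);z=np.sin(t)*h+np.array([0,0,-np.cos(t)]);y=np.array([-h[1],h[0],0]);x=np.cross(y,z)
    return R.from_matrix(np.c_[x,y,z])
def tcp(g,Rt): return np.array(g)-.003*Rt.as_matrix()[:,2]
CT=np.array([.4407,-.3114,.165]); BD=np.array([.558,-.072,.018])
E
python3 - <<'E'
from h import *
d=np.deg2rad
for t in(35,45,50,60):
  for y in (0,):
    Rt=tilt(d(y),d(t)); z=Rt.as_matrix()[:,2]; g=np.array([CT[0]-.009,CT[1],.13])
    o=[]
    for gg in(g,g-.1*z,g+[0,0,.12],g+[0,0,.2]): 
        q=m.solve_ik(tcp(gg,Rt),Rt.as_rotvec()); o.append(None if q is None else np.round(q,2))
    print('pick',t,*o)
    for psi in(0,180,-90,90):
        R2=tilt(d(psi),d(t-87)); o=[]
        for zz in(.045,.2,.3):
            q=m.solve_ik(tcp([BD[0]+.04*np.cos(d(psi)),BD[1]+.04*np.sin(d(psi)),zz],R2),R2.as_rotvec()); o.append(None if q is None else np.round(q,2))
        print('  lay',psi,*o)
E
```

```text
pick 35 None None None None
  lay 0 [-0.1   1.07  1.18 -0.08  1.8  -1.65] [-0.1   0.88  1.19 -0.09  1.98 -1.67] [-0.1   0.78  1.15 -0.09  2.12 -1.68]
  lay 180 [-0.28  0.82  2.38  2.88  0.96 -1.59] [-0.28  0.32  2.4   2.68  0.51 -1.34] [-0.28  0.04  2.33  2.05  0.25 -0.67]
  lay -90 [-0.56  0.9   1.64  0.77  1.29 -1.05] [-0.56  0.66  1.65  0.74  1.46 -0.89] [-0.56  0.53  1.61  0.73  1.59 -0.77]
  lay 90 [ 0.31  0.86  1.79 -0.98  1.13 -2.1 ] [ 0.31  0.59  1.8  -0.9   1.28 -2.32] [ 0.31  0.44  1.75 -0.87  1.4  -2.47]
pick 45 [-0.96  0.5   2.24  1.74  0.63  2.15] [-1.13  0.29  2.3   1.39  0.71  2.4 ] None None
  lay 0 [-0.11  0.98  1.29 -0.07  1.6  -1.65] [-0.11  0.79  1.28 -0.07  1.8  -1.67] [-0.11  0.69  1.22 -0.08  1.96 -1.68]
  lay 180 [-0.25  0.69  2.34  2.85  0.63 -1.52] [-0.25  0.25  2.32  2.27  0.22 -0.9 ] [-0.25  0.02  2.24  0.78  0.24  0.62]
  lay -90 [-0.51  0.83  1.69  0.69  1.15 -0.98] [-0.51  0.59  1.68  0.64  1.34 -0.82] [-0.51  0.46  1.63  0.62  1.49 -0.71]
  lay 90 [ 0.25  0.78  1.82 -0.89  0.99 -2.21] [ 0.25  0.52  1.81 -0.78  1.17 -2.44] None
pick 50 [-1.    0.54  2.2
[... 448 characters left out ...]
1.64  0.57  1.44 -0.67]
  lay 90 [ 0.22  0.75  1.83 -0.83  0.92 -2.28] [ 0.22  0.49  1.81 -0.71  1.12 -2.51] None
pick 60 [-1.06  0.65  2.29  1.96  0.96  1.79] [-1.29  0.49  2.37  1.68  0.99  1.9 ] [-1.06  0.32  2.27  1.71  0.87  2.2 ] [-1.06  0.14  2.22  1.5   0.86  2.52]
  lay 0 [-0.12  0.86  1.46 -0.05  1.3  -1.66] [-0.12  0.66  1.42 -0.05  1.53 -1.67] [-0.12  0.56  1.36 -0.05  1.69 -1.68]
  lay 180 [-0.21  0.59  2.22  2.52  0.16 -1.14] [-0.21  0.23  2.17  0.34  0.29  1.06] [-0.21  0.05  2.08  0.18  0.56  1.23]
  lay -90 [-0.43  0.73  1.76  0.54  0.93 -0.82] [-0.43  0.5   1.72  0.47  1.17 -0.67] [-0.43  0.38  1.65  0.44  1.34 -0.58]
  lay 90 [ 0.15  0.7   1.86 -0.69  0.79 -2.45] None None
```

Run:
```python
from h import *
d=np.deg2rad
s=load('s0');c=load('t0')
def tri(a,b):
    (o1,d1),(o2,d2)=ray(s,*np.array(a)/1.5625),ray(c,*b)
    k=np.linalg.lstsq(np.c_[d1,-d2],o2-o1,rcond=None)[0];p,q=o1+k[0]*d1,o2+k[1]*d2
    return np.round((p+q)/2,3),round(np.linalg.norm(p-q),4)
print('decoyA',tri((277,248),(310+71/4.4,180+378/4.4)),'decoyB',tri((194,261),(310+298/4.4,180+341/4.4)),'carrot',tri((233,250),(310+191/4.4,180+282/4.4)))
for t in(40,50,60):
  for y in (-45,-35):
    Rt=tilt(d(y),d(t)); h=np.array([np.cos(d(y)),np.sin(d(y)),0]); g=np.array([*CT[:2],.132])-.009*h
    print('pick',t,y,*[None if (q:=m.solve_ik(tcp(gg,Rt),Rt.as_rotvec())) is None else np.round(q,2) for gg in(g,g+[0,0,.1],g+[0,0,.2])])
```

```text
decoyA (array([ 0.378, -0.244,  0.115]), np.float64(0.0049)) decoyB (array([ 0.402, -0.391,  0.115]), np.float64(0.0033)) carrot (array([ 0.441, -0.31 ,  0.162]), np.float64(0.0046))
pick 40 -45 [-0.56  0.43  2.31  3.63  0.32  1.28] None [-0.56 -0.02  2.16 -0.44  0.35 -0.97]
pick 40 -35 [-0.65  0.43  2.32  3.05  0.3   1.62] None [-0.65 -0.03  2.17  0.09  0.3  -1.69]
pick 50 -45 [-0.53  0.51  2.38  3.47  0.64  1.47] [-0.53  0.22  2.35  3.75  0.34  1.15] None
pick 50 -35 [-0.66  0.51  2.39  3.08  0.64  1.59] [-0.66  0.21  2.36  3.03  0.3   1.65] None
pick 60 -45 [-0.51  0.65  2.43  3.43  0.99  1.55] [-0.51  0.31  2.42  3.54  0.66  1.39] [-0.51  0.02  2.35  3.9   0.35  0.99]
pick 60 -35 [-0.66  0.65  2.44  3.09  1.    1.57] [-0.66  0.3   2.44  3.07  0.65  1.6 ] [-0.66  0.01  2.36  2.99  0.28  1.7 ]
```

Run:
```python
from h import *
d=np.deg2rad
f=lambda g,Rt:None if (q:=m.solve_ik(tcp(g,Rt),Rt.as_rotvec())) is None else np.round(q,2)
for t in(25,32):
  for y in (180,145,215,110):
    Rt=tilt(d(y),d(t)); h=np.array([np.cos(d(y)),np.sin(d(y)),0]); g=np.array([*CT[:2],.142])-.006*h
    print('pick',t,y,*[f(gg,Rt) for gg in(g,g+[0,0,.1],g+[0,0,.2])])
  for psi in(0,20,-20,45,-45,340):
    R2=tilt(d(psi),d(t-87)); h=np.array([np.cos(d(psi)),np.sin(d(psi)),0]);g=BD+.045*h
    print('  lay',psi,*[f(g+[0,0,z],R2) for z in(.025,.1,.2)])
```

```text
pick 25 180 [-0.52  0.62  1.66 -0.22  1.26  1.16] [-0.52  0.49  1.61 -0.21  1.43  1.12] [-0.52  0.39  1.52 -0.21  1.61  1.08]
pick 25 145 [-0.63  0.64  1.61 -0.01  1.32  1.55] [-0.63  0.52  1.56 -0.01  1.5   1.55] [-0.63  0.42  1.48 -0.01  1.68  1.55]
pick 25 215 [-0.44  0.56  1.78 -0.43  1.07  0.78] [-0.44  0.42  1.73 -0.4   1.25  0.7 ] [-0.44  0.31  1.64 -0.38  1.43  0.62]
pick 25 110 [-0.74  0.62  1.66  0.21  1.26  1.95] [-0.74  0.49  1.61  0.2   1.44  1.98] [-0.74  0.39  1.52  0.2   1.62  2.02]
  lay 0 [-0.1   1.17  1.06 -0.1   1.99 -1.66] [-0.1   1.07  1.09 -0.1   2.06 -1.66] [-0.1   0.95  1.09 -0.11  2.18 -1.68]
  lay 20 [ 0.02  1.14  1.12 -0.31  1.92 -1.84] [ 0.02  1.04  1.15 -0.32  1.99 -1.86] [ 0.02  0.92  1.16 -0.34  2.1  -1.9 ]
  lay -20 [-0.22  1.16  1.07  0.13  1.98 -1.46] [-0.22  1.07  1.1   0.13  2.05 -1.45] [-0.22  0.95  1.1   0.14  2.17 -1.43]
  lay 45 [ 0.16  1.08  1.29 -0.55  1.73 -2.  ] [ 0.16  0.97  1.32 -0.56  1.8  -2.04] [ 0.16  0.84  1.33 -0.58  1.91 -2.11]
  lay -45 [-0.36  1.12  1.18  0.39  1.86 -1.25] [-0.36  1.02  1.21  0.4   1.93 -1.22] [-0.36  0.89  1.22
[... 687 characters left out ...]
-1.65] [-0.1   1.01  1.15 -0.09  1.94 -1.66] [-0.1   0.89  1.14 -0.09  2.06 -1.67]
  lay 20 [ 0.01  1.08  1.19 -0.28  1.79 -1.83] [ 0.01  0.98  1.21 -0.29  1.87 -1.86] [ 0.01  0.86  1.2  -0.3   1.99 -1.89]
  lay -20 [-0.22  1.1   1.14  0.11  1.85 -1.46] [-0.22  1.    1.16  0.12  1.93 -1.45] [-0.22  0.89  1.15  0.12  2.05 -1.44]
  lay 45 [ 0.15  1.02  1.35 -0.51  1.62 -2.  ] [ 0.15  0.92  1.37 -0.51  1.69 -2.04] [ 0.15  0.79  1.36 -0.53  1.81 -2.11]
  lay -45 [-0.36  1.06  1.25  0.35  1.74 -1.25] [-0.36  0.96  1.26  0.36  1.82 -1.22] [-0.36  0.84  1.26  0.37  1.94 -1.17]
  lay 340 [-0.22  1.1   1.14  0.11  1.85 -1.46] [-0.22  1.    1.16  0.12  1.93 -1.45] [-0.22  0.89  1.15  0.12  2.05 -1.44]
```

Run:
```python
from h import *
d=np.deg2rad
Rt=tilt(np.pi,d(30)); g=np.array([CT[0]+.006,CT[1],.142]); rv=Rt.as_rotvec()
m.command_gripper(.062,70)
m.move_to(tcp(g+[0,0,.13],Rt),rv)
m.servo_line(tcp(g,Rt),rate=.12)
print(m.get_contact_force(),m.get_time())
m.command_gripper(.0,70)
print(m.get_width(),m.get_grip_force(),m.get_contact_force())
m.servo_line(tcp(g+[0,0,.01],Rt),rate=.05);m.servo_line(tcp(g+[0,0,.17],Rt),rate=.15)
print(m.get_width(),m.get_grip_force(),m.get_contact_force(),m.get_time())
shot('scene','s1');crop('s1',80,60,330,250,3,'s1c')
```

```text
[-5.89475177e-02 -8.43924089e-06 -5.27929690e-01] 3.1167
0.03518956295233632 69.03480295137342 [0.37905904 0.138947   6.34352362]
0.03579604417163133 69.6146907372895 [-0.04672499  0.25478857 -1.99442968] 5.0417
```

View pics/s1c.png

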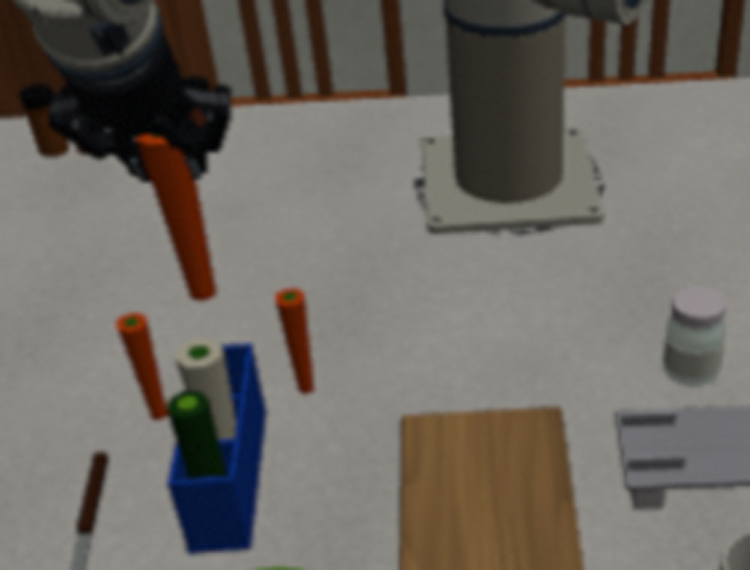

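The crop shows the carrot held upright and clear of the bin, tip at about (203,295), with the neighbours undisturbed. Next I lay it on the board.

Run:
```python
from h import *
d=np.deg2rad
R2=tilt(0,d(30-87)); rv=R2.as_rotvec(); g=BD+[.045,0,0]
m.move_to(tcp([*g[:2],.2],R2),rv)
f0=np.array(m.get_contact_force()); print(f0,m.get_width(),m.get_time())
m.servo_line(tcp([*g[:2],.052],R2),rate=.12)
z=.052;m.hold(.1);f0=np.array(m.get_contact_force())
while z>.036:
    z-=.0015;m.servo_line(tcp([*g[:2],z],R2),rate=.04);f=np.array(m.get_contact_force())-f0
    if f[2]>2.5:break
print(z,f,m.get_width(),m.get_time())
shot('scene','s2');shot('wrist','w2');crop('s2',190,100,330,260,3.5,'s2c')
```

```text
[-0.8655939  -0.67512703 -0.8409812 ] 0.03569635727370236 7.45
0.04149999999999999 [2.36326026 0.99668624 4.84293756] 0.035265070701549474 10.6833
```

View pics/s2c.png

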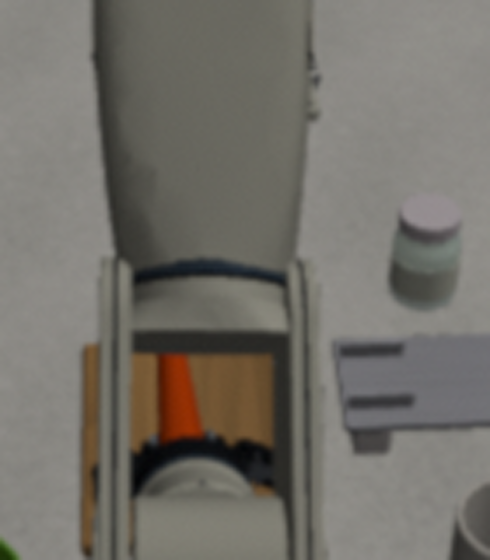

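Contact came at the expected height with the carrot flat on the board. Next: release, retreat, then look at the lever with the wrist camera and at the board from the top.

Run:
```python
from h import *
p=np.array(m.get_position());z=R.from_rotvec(m.get_ee_rot()).as_matrix()[:,2]
m.command_gripper(.06);m.hold(.3)
m.servo_line(p-.12*z,rate=.15)
for yaw in(0,np.pi/2,-np.pi/2,np.pi):print(yaw,m.solve_ik([.5,.33,.36],down(yaw)))
m.move_to([.5,.33,.36],down(-np.pi/2))
w=shot('wrist','w3');shot('top','t3');print(m.get_time())
print(np.round(w['mount'],3))
a=cv2.resize(cv2.imread('pics/w3.png'),None,fx=.95,fy=.95);
b=cv2.resize(cv2.imread('pics/t3.png')[160:250,225:300],None,fx=4,fy=4,interpolation=cv2.INTER_CUBIC)
b=cv2.copyMakeBorder(b,0,max(0,a.shape[0]-b.shape[0]),0,0,0);cv2.imwrite('pics/c3.png',np.hstack([a,b[:a.shape[0]]]));print(a.shape)
```

```text
0 [ 5.63507997e-01  2.82681962e-01  1.58089341e+00 -4.44089210e-16
  1.27801728e+00  5.63507997e-01]
1.5707963267948966 [ 5.63507997e-01  2.82681962e-01  1.58089341e+00 -4.44089210e-16
  1.27801728e+00 -1.00728833e+00]
-1.5707963267948966 [ 5.63507997e-01  2.82681962e-01  1.58089341e+00 -4.44089210e-16
  1.27801728e+00  2.13430432e+00]
3.141592653589793 None
15.6667
[[ 0.    -0.955 -0.295  0.075]
 [ 1.     0.    -0.    -0.001]
 [ 0.    -0.295  0.955 -0.121]
 [ 0.     0.     0.     1.   ]]
(365, 486, 3)
```

View pics/c3.png

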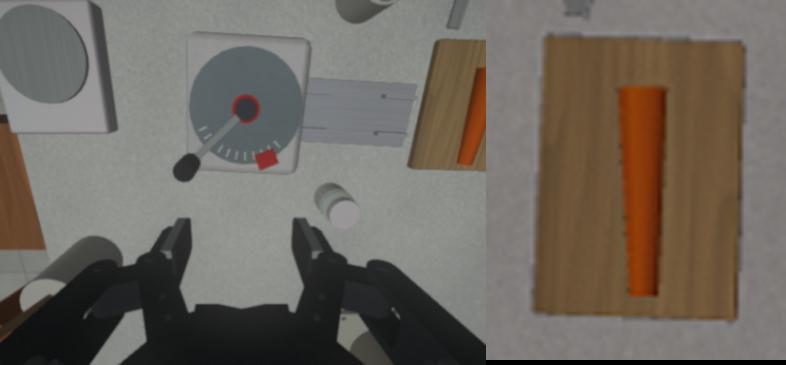

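The wrist view (scale 0.95) shows the hinge hub at (246,108), grip top at (186,167), clip at (266,159) and tray corners at (308,77), (417,84), (413,147) and (304,142). The top crop shows the carrot flat on the board, thick end at (642,88), thin end at (643,295).

Run:
```python
from h import *
w=load('w3');t=load('t3');r=lambda x:np.round(x,4)
W=lambda u,v,z:at(w,u/.95,v/.95,z)
T=lambda u,v,z:at(t,225+(u-486)/4,160+v/4,z)
h=W(246,108,.16);h2=W(246,108,.141);g=W(186,167,.196);k=W(266,159,.141)
print('hub',r(h),r(h2),'grip',r(g),'clip',r(k),'d',np.linalg.norm((g-h)[:2]),np.linalg.norm((k-h)[:2]),np.linalg.norm((k-h2)[:2]))
for hh in(h,h2,np.array([.563,.318,0])):print(np.degrees([np.arctan2(*(k-hh)[1::-1])%(2*np.pi),np.arctan2(*(g-hh)[1::-1])]))
q=[W(*p,.05)[:2] for p in((308,77),(417,84),(413,147),(304,142))];print('tray',r(q),r(np.mean(q,0)))
print('carrot',r(T(642,88,.037+.012)),r(T(643,295,.036)))
print('housing top', [r(W(*p,.13)[:2]) for p in((189,34),(310,39),(294,173),(187,167))])
```

```text
hub [0.5652 0.3257 0.16  ] [0.5646 0.3253 0.141 ] grip [0.5012 0.3945 0.196 ] clip [0.4982 0.2979 0.141 ] d 0.0939743154607841 0.07254588606089588 0.07188321028133066
[202.47076409 132.89597504]
[202.40150373 132.49819945]
[197.18292059 128.9147137 ]
tray [[0.6087 0.2271]
 [0.5986 0.0542]
 [0.4984 0.0408]
 [0.5068 0.226 ]] [0.5531 0.137 ]
carrot [ 0.6237 -0.0722  0.049 ] [ 0.4661 -0.0743  0.036 ]
housing top [array([0.6512, 0.395 ]), array([0.6458, 0.2473]), array([0.4754, 0.2566]), array([0.4841, 0.4078])]
```

Run:
```python
from h import *
H=np.array([.564,.321]);d=np.deg2rad
def P(a,rr=.1,z=.178):return [H[0]+rr*np.cos(d(a)),H[1]+rr*np.sin(d(a)),z]
o=lambda a:down(d(a-90))
m.move_to(P(132,z=.24),o(132));m.servo_line(P(132),rate=.12)
print(m.get_contact_force())
m.command_gripper(0,25);print(m.get_width(),m.get_grip_force(),m.get_contact_force())
for a in np.linspace(132,201.5,9)[1:]:
    m.servo_line(P(a),o(a),rate=.1)
    print(np.round(m.get_contact_force(),1),end='')
print(m.get_width(),m.get_time())
m.command_gripper(.06);m.servo_line(P(201.5,z=.25),rate=.15)
m.move_to([.5,.26,.36],down(0))
w=shot('wrist','w4');t=shot('top','t4');print(m.get_time())
for n,c in(('w4',w),('t4',t)):print(n,proj(c,[.564,.321,.15]),proj(c,[.498,.295,.141]))
```

```text
[-0.4209277  -0.42096413  0.21169573]
0.025182074044069778 24.90267813205719 [-0.44473374  0.00706418  5.22283511]
[1.2 1.1 4.9][2.6 0.6 6.1][4.2 0.1 6.3][5.1 0.9 4.5][ 6.6 -0.1  4.8][ 8.2 -0.2  3.5][8.1 2.7 1.7][8.8 5.6 1.4]0.025218606888656334 21.0417
23.85
w4 [308.94060623 118.78819931] [253.19411938 139.91780182]
t4 [123.74752851 196.98307846] [132.96992804 220.93210966]
```

Run:
```python
import cv2,numpy as np
a=cv2.resize(cv2.imread('pics/w4.png')[70:190,190:340],None,fx=4,fy=4,interpolation=cv2.INTER_CUBIC)
cv2.imwrite('pics/c4.png',a)
```

```text
(no output)
```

View pics/c4.png

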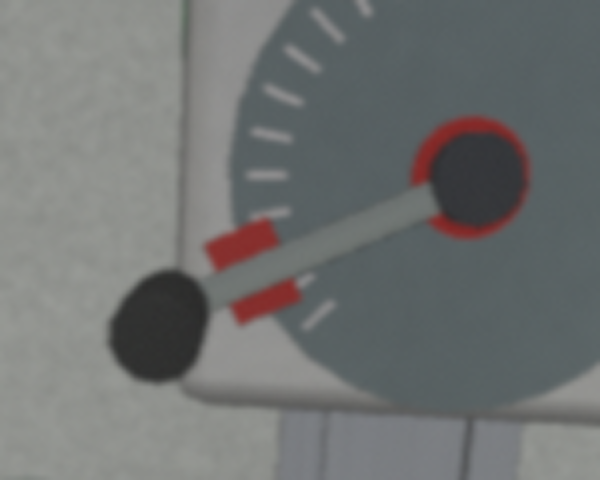

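The lever arm now lies over the red clip (clip corners about (205,243), (270,218), (300,296), (238,325); arm edges near (247,262) and (258,290)). The heights differ, so I correct for parallax before judging it.

Run:
```python
from h import *
w=load('w4');r=lambda x:np.round(x,4)
W=lambda u,v,z:at(w,190+u/4,70+v/4,z)
cl=np.mean([W(*p,.141) for p in((205,243),(270,218),(300,296),(238,325))],0)
# arm axis from edges
u1=W(215,277,.15);u2=W(420,185,.15);l1=W(222,307,.15);l2=W(435,213,.15)
print(r(cl),r((u1+l1)/2),r((u2+l2)/2),'w',np.linalg.norm(u1-l1))
p=(u1+l1)/2;q=(u2+l2)/2;dd=(p-q)/np.linalg.norm(p-q);n=np.array([-dd[1],dd[0]])
print('perp offset of clip from arm line mm',1e3*n@(cl-p)[:2],'arm dir',np.degrees(np.arctan2(dd[1],dd[0]))%360)
# edge-edge margins
for z in(.141,.145):print(z)
print('clip dims',[round(float(np.linalg.norm(W(*a,.141)-W(*b,.141))),4) for a,b in(((205,243),(238,325)),((205,243),(270,218)))], 'hub',r(W(478,178,.16)),r(W(470,178,.141)), 'cam',r(w['cam_to_world'][:3,3]))
c=load('t4');print(at(c,123.7,197,.15))
```

```text
[0.4982 0.2977 0.141 ] [0.4876 0.2924 0.15  ] [0.5498 0.3199 0.15  ] w 0.009291076034529127
perp offset of clip from arm line mm -0.5964671114175478 arm dir 203.8648664421052
0.141
0.145
clip dims [0.0273, 0.0213] hub [0.5624 0.3262 0.16  ] [0.5637 0.3256 0.141 ] cam [0.4993 0.3367 0.48  ]
[0.56395135 0.32113134 0.15      ]
```

The clip lies 0.6 mm off the arm's line, well inside the 6 mm limit, so the lever is done. The wrist and top cameras disagree by about 5 mm in y around the slicer, so I take one close wrist view of the tray before placing the carrot.

Run:
```python
from h import *
m.move_to([.555,.12,.32],down(0))
w=shot('wrist','w5');print(m.get_time())
for a in([.554,.147,.05],[.554,.052,.05],[.554,.242,.05]):print(proj(w,a))
crop('w5',56,0,456,300,2,'c5')
```

```text
24.5667
[253.65073528 141.15660852]
[253.72786946 203.35167417]
[253.56185267  69.37793026]
```

View pics/c5.png

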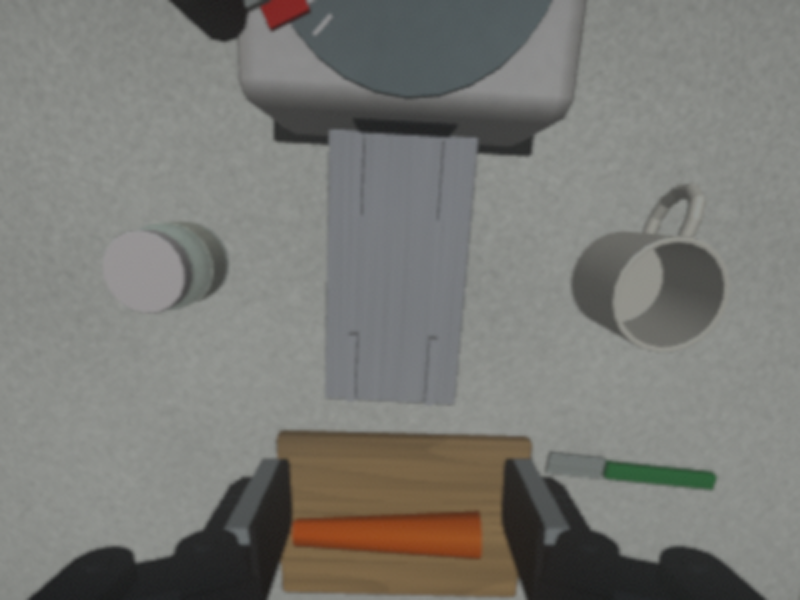

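The tray's mouth end is at (329,130)–(478,137) and its outer end at (326,400)–(455,404). The fence pairs run at x≈363/440 near the mouth and 357/429 at the outer end. The carrot is at v≈535, thin end at x=292, thick end at x=481.

Run:
```python
from h import *
w=load('w5');r=lambda x:np.round(x[:2],4)
W=lambda u,v,z:at(w,56+u/2,v/2,z)
q=[W(*p,.05) for p in((329,130),(478,137),(455,404),(326,400))];print([r(x) for x in q],r(np.mean(q,0)))
f=[W(*p,.064) for p in((363,137),(444,140),(437,217),(361,214),(352,333),(436,337),(428,403),(357,400))];print([r(x) for x in f])
print('mid fences',r((f[0]+f[1])/2),r((f[2]+f[3])/2),r((f[4]+f[5])/2),r((f[6]+f[7])/2))
print('mouth centre bottom',r(W(406,128,.05)))
print('carrot',r(W(292,532,.029)),r(W(481,536,.037)))
```

```text
[array([0.5101, 0.2474]), array([0.6092, 0.243 ]), array([0.5997, 0.0542]), array([0.5008, 0.0575])] [0.555  0.1505]
[array([0.5334, 0.2414]), array([0.5854, 0.2396]), array([0.5819, 0.1921]), array([0.5312, 0.1941]), array([0.5232, 0.113 ]), array([0.583, 0.11 ]), array([0.5781, 0.0601]), array([0.5256, 0.0625])]
mid fences [0.5594 0.2405] [0.5566 0.1931] [0.5531 0.1115] [0.5519 0.0613]
mouth centre bottom [0.5612 0.2486]
carrot [ 0.4634 -0.0723] [ 0.6273 -0.0712]
```

Run:
```python
from h import *
yw=-.045;TR=np.array([.555,.150]);ey=np.array([-np.sin(yw),np.cos(yw)])
o1=down(np.pi/2);o2=down(yw)
g=np.array([.5575,-.0725])
m.command_gripper(.06)
m.move_to([*g,.16],o1);m.servo_line([*g,.044],rate=.12);print(m.get_contact_force())
m.command_gripper(0,60);print(m.get_width(),m.get_grip_force())
m.servo_line([*g,.06],rate=.06);m.servo_line([*g,.2],rate=.15)
print(m.get_width(),m.get_time())
t=TR+ey*(.075-.092)
m.move_to([*t,.2],o2);print(m.get_position(),m.get_time())
m.servo_line([*t,.09],rate=.12)
m.hold(.1);f0=np.array(m.get_contact_force());z=.09
while z>.072:
    z-=.0015;m.servo_line([*t,z],rate=.04);f=np.array(m.get_contact_force())-f0
    if f[2]>2.5:break
print(z,f,m.get_width(),m.get_time())
shot('scene','s6')
crop('s6',270,150,440,270,4,'c6')
```

```text
[0.05813191 0.86144689 0.68431214]
0.030096794739230714 59.40214236499742
0.030467545205579368 29.45
[0.5541859  0.13273275 0.19972438] 31.175
0.07649999999999998 [-2.56594175 -0.24328273  7.5375887 ] 0.030076137002044152 34.5917
```

View pics/c6.png

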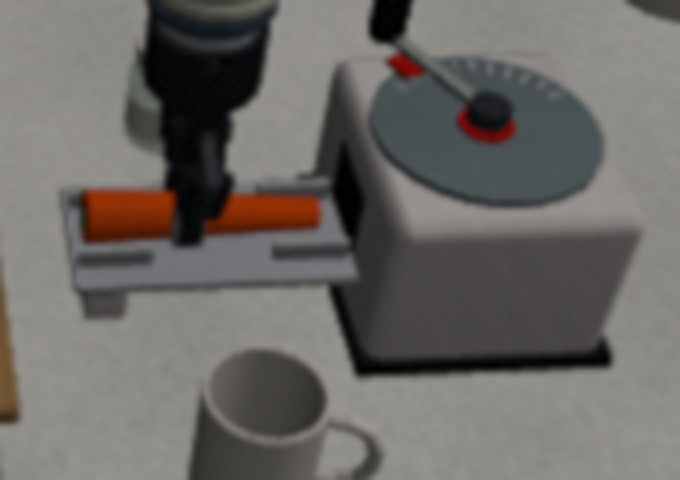

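Contact came at exactly the expected height. The crop shows the carrot in the channel between the fences, tip at (320,212) just before the black mouth. Next I release and check from above.

Run:
```python
from h import *
m.command_gripper(.05);m.hold(.2)
p=np.array(m.get_position());m.servo_line(p+[0,0,.2],rate=.15)
m.move_to([.555,.10,.32],down(0));m.hold(.3)
w=shot('wrist','w7');print(m.get_time(),m.get_contact_force())
crop('w7',156,0,356,200,3,'c7')
```

```text
37.3333 [-0.39153438  1.205763    0.1568082 ]
```

View pics/c7.png

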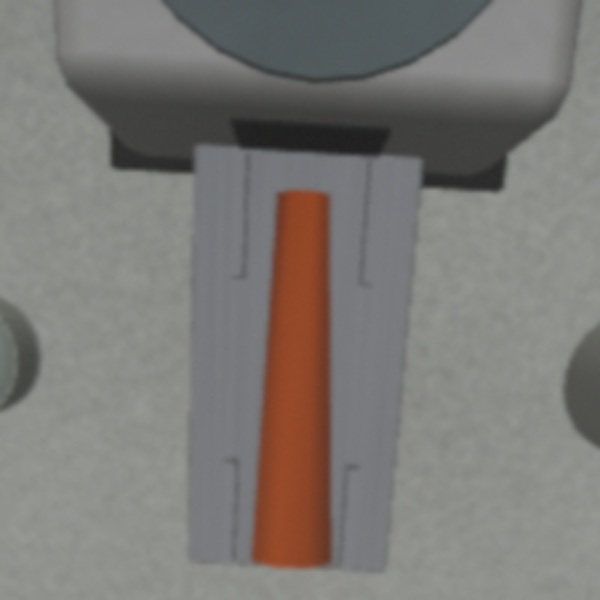

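The carrot lies centred between the fences: tip at (303,192), channel centre about 308 there, about 19 mm short of the mouth. It is released and the arm is clear, so I hand in.

```bash
python3 -c "
from rig import manip as m
print(m.sign_off())"
```

```text
the job is handed in; nothing more can be done
None
```

The job is handed in, with no verdict returned: the carrot was laid on the board, then placed in the feed tray with its thin end about 19 mm from the mouth, and the lever is about 0.6 mm off the clip's centre (limit 6 mm).

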